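Take the used filter cartridge out of the bench fume extractor

ROBOT

A 7-joint arm with a two-finger parallel gripper is mounted at the origin on the work surface. World frame = base frame: x ahead of the robot, y to its left, z up, the work surface at z = 0. Lengths are in m, angles in rad, forces in N, time in s.
With the tool pointing down it reaches from about 0.425 to 0.8 m from the base axis. Payload 8.3 kg.
Tool frame: the origin (TCP) lies at the very end of the fingers, on their centre line; the grasp point (between the pads) lies 19 mm behind it (arm.grasp_offset is the z of the grasp point in the tool frame, in m); z points along the fingers, y is the direction in which the jaws open and shut (so a half turn about z gives the same grasp; the last joint's range is limited). The gripper opens to 85 mm and grips with 20 to 120 N. Pads are 22 mm wide; open, the fingers measure 114 mm over their backs; the gripper's body (76 mm by 85 mm) begins 54 mm behind the grasp point. The pads swing forward as they close: fully open they stand 13 mm farther back than shut.
Start: joints at [-1.215, 0.383, 0.016, 1.37, -0.006, 1.388, -0.046], TCP at [0.254, 0.571, 0.231] pointing down, gripper open.
Joint ranges: [-2.95, 2.95], [-0.25, 2.06], [-1.52, 1.56], [0.18, 2.33], [-1.44, 4.58], [0.02, 2.06], [-3.01, 3.01]. Speed limits (rad/s): [2.39, 2.39, 3.01, 3.01, 3.14, 3.14, 3.14].

INTERFACE

Orientations are given as [roll, pitch, yaw] about the fixed x, y, z axes, in that order (R = Rz(yaw) Ry(pitch) Rx(roll)).
In Python, from workcell import telemetry, eyes, job, finder, arm gives the robot as it stands. The module is installed in compiled form; this text tells all that it offers.
- The arm moves only by the shell command python3 -m jog 'ROWS' [OPENING] [FORCE]. ROWS is JSON, a list of rows, each a list of 6 numbers: the shift along the tool's x, y, z normalised to -1 to 1, where 1 is 20 cm, then the turn, a rotation vector about the tool's x, y, z normalised to -1 to 1, where 1 is 120 degrees. A call has 1 to 5 rows; each row shifts and turns the commanded pose from where the row before left it, along the tool's axes as they then stand; what a row does not reach is not made up. A row lasts 1/10 s, in which the tool goes at most 50 mm and 8.59 degrees, less where a joint would pass 70% of its speed; a pose out of reach is approached as far as the arm can. A call with a number of a shift or a turn outside -1 to 1 is refused whole. A call with a gripper value outside its range is refused whole. OPENING is the opening, from -1 (shut) to 1 (fully open), set as the call begins (- or left out, the last holds). The fingers move at their own pace and stop on an object; FORCE is the grip in N (left out, the last holds). Time passes only in rows, so rows that do not move let the fingers close. It gives the time, the measured TCP pose, the force and the opening at its end, in the units of the state.
- telemetry.state(): the state, without advancing time (a new reading comes with each control period).
- eyes.get_image(name): name is "side" or "top"; returns the picture (400x640x3 uint8, blue, green, red); there is no depth.
- eyes.camera_model(name): a dict with "intrinsics" (3x3 intrinsics, pixels), "distortion" ([k1, k2, p1, p2, k3] as OpenCV has them; the pictures are not rectified), "xyz" and "orientation" of the camera in the world. Camera axes: x right, y up, looking along -z (the intrinsics and any distortion apply to the point x, -y, -z); pixel columns grow to the right and rows downward; lengths in m; the calibration is good to about 2 mm. A picture is of the moment at which its call begins. camera_model takes no time and is no camera call.
- job.close_job(): hands the job in, once; it reports no verdict.
Trained networks look in the newest picture that a camera, given by its name, has taken for a name from the list of things; names that differ only in an ending like _2 or _b are one class to them, and where a whole thing is asked for, a point or a joint stands for the part that bears it (a point fixed in the world has none). Each returns a list of dicts, best first, with "score" (0 to 1); they miss things now and then, are a little off and sometimes report something else, mostly with a low value. They report only what shows in the picture. A call takes as long as a camera call. They do not tell look-alikes from the thing itself.
- finder.search_frame(camera, label): "point" ([column, row] as shares, 0 to 1, of the picture: columns of its width, rows of its height, amid what is visible of it).
- finder.trace(camera, label): "region" (400x640 bool, what is visible of it) and "point" ([column, row] as shares, 0 to 1, of the picture: columns of its width, rows of its height, amid what is visible of it).
- finder.spot_point(camera, label): "point" ([column, row] as shares, 0 to 1, of the picture: columns of its width, rows of its height: a listed point, or the origin of a listed thing).
The state is a dict: "t": time; "joint_pos": joint angles; "joint_velocities": joint speeds; "joint_torque": joint torques, N m; "tcp_pos": TCP position; "ee_rot": TCP orientation; "contact_force": force on the tool from outside, world axes, zero at the start; "moment": the same for the moment, N m; "gripper_width": finger opening in m.
Only numpy, scipy, OpenCV 4.12 (cv2) and the standard library are available. Lean on these libraries where they do the work, as an engineer would, in place of code of your own. Each camera call takes 0.05 s, during which the arm holds its last target. There are 200 camera calls.

TASK

The filter of the bench fume extractor is used up: turn the cartridge in its bayonet collar anticlockwise (seen from above) to its stop, so that its two lugs lie in the collar's open slots, ease off, then lift it straight out. Stand it upright on the floor of the open grey tray, set down rather than dropped, and let go. Leave everything else on the bench where it is.

Things in the scene. Friction and masses are not known exactly. Their poses are not given: they have to be found in the camera images.
- extractor: Grey box-shaped bench fume extractor fixed to the bench, 180 mm (its x) by 160 mm (its y), 85 mm high, yaw within 0.8 rad; origin at the centre of its underside, z up. In the black collar on its flat top the cartridge's x axis can turn from 70 degrees clockwise of the extractor's x axis (locked) to 3 degrees anticlockwise past it (unlocking stop).
- collar (a point): Centre of the bayonet collar at the level of the box top (85 mm up), in the extractor's middle. Collar: outer diameter 100, inner 86, 22 mm high; its lip, 16 to 22 mm above the box top, leaves a 69 mm opening.
- slot (a point): The open slot in the collar's lip at the extractor's +x side, 39 mm from the collar's centre at lip height; a second slot lies opposite, at -x. A small raised ridge on the box top points at each. The lugs pass up through the slots only when the x axes of cartridge and extractor agree within about 12 degrees.
- cartridge: Used filter cartridge, about 0.25 kg, 84 mm high, in the collar: round aluminium body 64 mm in diameter, 50 mm high, black grip bar on top. Origin at the centre of its underside, z up; x along the bar; the same after half a turn. It starts locked, resting on the box top, its x axis 55 to 70 degrees clockwise (seen from above) of the extractor's x axis, and turns easily.
- bar (a point): Middle of the cartridge's grip bar, 67 mm above its underside. Bar: 64 mm long, 18 wide, 34 high, on the body's flat top.
- lug (a point): Tip of the cartridge's lug at its +x side, 38 mm from its axis; a second one lies opposite. Lugs are 20 mm wide, 3 to 11 mm above the underside, in line with the bar. They hold the cartridge under the lip with about 2 mm of side play and 5 mm of vertical play. Forced hard against its stop it binds: let the strain off before lifting.
- tray: Open grey plastic tray fixed to the bench, 190 mm (its x) by 170 mm (its y), 30 mm high, walls and floor 5 mm thick, empty; origin at the centre of its underside. It stands on the other side (left or right of the robot's x axis) from the extractor.
- spare: Bystander: a second, identical filter cartridge standing on the bare bench at the back; origin at the centre of its underside.
- screwdriver: Bystander: screwdriver, 170 mm, lying between extractor and tray, nearest the robot; origin below its middle.
- spool: Bystander: aluminium solder spool, 60 mm diameter, 50 mm high, standing between extractor and tray; origin under its centre.
- flask: Bystander: steel drinking flask, 72 mm diameter, 240 mm high, standing at the back; origin under its centre.
- multimeter: Bystander: black multimeter, 150 by 80 by 36 mm, lying at the back left; origin under its centre.
- rover: Bystander: small wooden four-wheeled model rover, 150 by 90 mm, 52 mm high, at the left; origin under its centre.
- mug: Bystander: white mug, 82 mm diameter, 95 mm high, at the right; origin under its centre.
Things that resemble listed ones, but are neither listed nor needed, are in the scene too. Leave any blue, purple or turquoise look-alike of the cartridge alone.

How it is judged:
By the outcome, as a careful person would: the job done as asked, in the order asked, and still so for the second after the job is handed in, with the robot touching nothing.
It also fails if it takes over 51 s, if anything falls off the work surface, if the arm or the gripper's body presses on something with over 40 N, if the wrist force passes 120 N, or if a joint passes its speed limit or range.

## Working session

There is one attempt and no reset: what is moved stays moved. The work goes in short steps, Python scripts to look and compute and a shell command to move; the robot and the scene stay as the last step left them, time stands still between calls to the robot, and variables do not carry over. Pictures are saved under pics/ and viewed, about 8 in all and at most 12, crops included, and the job is handed in when it is done.

```bash
mkdir -p pics
cat > h.py <<'E'
import numpy as np, cv2
from scipy.spatial.transform import Rotation as R
from workcell import telemetry, eyes, job, finder, arm
def cam(n):
    m=eyes.camera_model(n); return m,np.array(m["intrinsics"]),np.array(m["distortion"]),np.array(m["xyz"]),R.from_euler('xyz',m["orientation"]).as_matrix()
def ray(n,px):
    m,K,D,c,Rm=cam(n); u=cv2.undistortPoints(np.array([[px]],float),K,D)[0,0]
    d=Rm@np.array([u[0],-u[1],-1]); return c,d/np.linalg.norm(d)
def atz(n,px,z):
    c,d=ray(n,px); return c+d*(z-c[2])/d[2]
def tri(a,b):
    A=0;B=0
    for c,d in (a,b):
        P=np.eye(3)-np.outer(d,d);A=A+P;B=B+P@c
    return np.linalg.solve(A,B)
def proj(n,p):
    m,K,D,c,Rm=cam(n); q=Rm.T@(np.array(p)-c)
    return cv2.projectPoints(np.array([[q[0],-q[1],-q[2]]]),np.zeros(3),np.zeros(3),K,D)[0][0,0]
def px(r): return np.array(r["point"])*[640,400]
E
python3 - <<'E'
from h import *
np.set_printoptions(precision=3,suppress=True)
for n in("top","side"):
    im=eyes.get_image(n); cv2.imwrite(f"pics/{n}0.png",im); m=eyes.camera_model(n); print(n,m["xyz"],m["orientation"],m["intrinsics"])
    for l in("extractor","collar","slot","cartridge","bar","lug","tray","spare","flask","spool"):
        z={"collar":.085,"slot":.104,"bar":.152,"cartridge":.085,"lug":.092}.get(l,0)
        for r in finder.spot_point(n,l)[:4]: print(n,l,round(r["score"],2),px(r),atz(n,px(r),z))
print(telemetry.state())
E
```

```text
top [0.415 0.006 1.519] [ 0.087  0.018 -1.591] [[492.491   0.    331.328]
 [  0.    492.491 194.74 ]
 [  0.      0.      1.   ]]
top extractor 0.73 [252.608 213.   ] [0.496 0.276 0.   ]
top slot 0.71 [178.368 230.4  ] [0.445 0.471 0.104]
top slot 0.69 [242.432 197.4  ] [0.537 0.287 0.104]
top cartridge 0.93 [253.504 272.4  ] [0.32  0.259 0.085]
top cartridge 0.82 [313.728 230.8  ] [0.436 0.083 0.085]
top cartridge 0.61 [222.08 291.8 ] [0.267 0.35  0.085]
top cartridge 0.59 [249.728 210.6  ] [0.499 0.269 0.085]
top bar 0.98 [312.384 230.68 ] [0.436 0.083 0.152]
top bar 0.9 [241.024 211.8  ] [0.492 0.281 0.152]
top bar 0.79 [288.576 270.88 ] [0.327 0.15  0.152]
top bar 0.7 [210.816 290.72 ] [0.277 0.365 0.152]
top lug 0.78 [218.816 279.6  ] [0.302 0.357 0.092]
top lug 0.76 [302.912 266.4  ] [0.335 0.115 0.092]
top lug 0.72 [242.176 279.   ] [0.303 0.29  0.092]
top lug 0.6 [251.2  201.12] [0.526 0.263 0.092]
top tray 0.8 [398.016 210.32 ] [ 0.495 -0.173  0.   ]
top spare 0.64 [390.08 124.4 ] [ 0.764 -0.157  0.   ]
top spare 0.31 [505.728 204.4  ] [ 0.507 -0.502  0.   ]
top flask 0.83 [3
[... 921 characters left out ...]
51 0.092]
side lug 0.61 [359.616 302.12 ] [0.294 0.394 0.092]
side spare 0.85 [288.192 193.6  ] [ 0.766 -0.132  0.   ]
side flask 0.6 [267.52 216.32] [0.773 0.033 0.   ]
side spool 0.65 [308.608 219.4  ] [ 0.624 -0.009  0.   ]
{'t': 1.1, 'joint_pos': array([-1.215,  0.383,  0.016,  1.37 , -0.006,  1.388, -0.047]), 'joint_velocities': array([-0.001, -0.   ,  0.   , -0.001, -0.   ,  0.002,  0.   ]), 'joint_torque': array([ -0.   , -62.734,   0.843, -37.209,   0.017,   0.003,  -0.   ]), 'tcp_pos': array([0.254, 0.571, 0.231]), 'ee_rot': array([-3.142, -0.   ,  2.723]), 'contact_force': array([0.339, 0.162, 0.628]), 'moment': array([-0.013,  0.003, -0.007]), 'gripper_width': 0.08564546824015619}
```

View images.

View pics/top0.png

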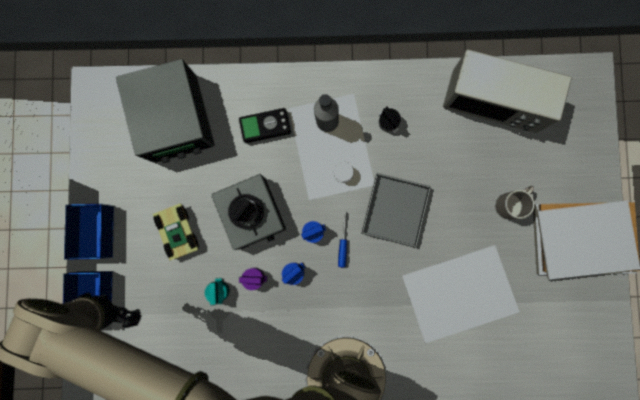

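View pics/side0.png

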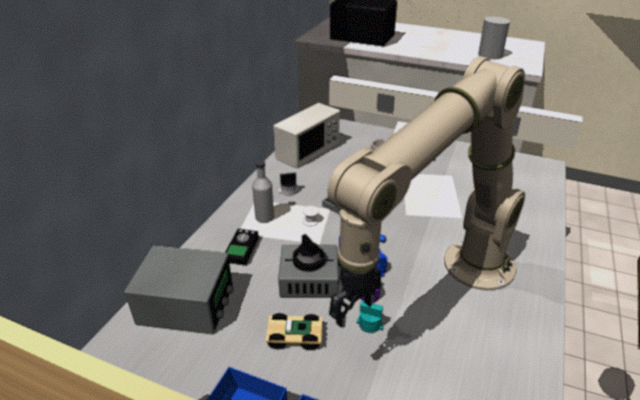

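Top view: the extractor is at (250,212) with the dark cartridge in its collar at (246,211). The tray is at (398,210). Things that could be taken for the cartridge are the blue ones at (313,231) and (293,272), purple (253,278), turquoise (217,291) and the spare (390,121). I choose the one in the extractor. Side view: it sits on the extractor at (307,255).

Run:
```python
from h import *
np.set_printoptions(precision=3,suppress=True)
a=eyes.get_image("top");b=eyes.get_image("side")
g=lambda im:np.clip(255*(im/255.)**.5,0,255).astype(np.uint8)
A=cv2.resize(g(a[165:260,200:300]),(400,380),interpolation=cv2.INTER_CUBIC)
B=cv2.resize(g(b[225:305,265:345]),(380,380),interpolation=cv2.INTER_CUBIC)
cv2.imwrite("pics/crop1.png",np.hstack([A,B]))
for n,l,z in(("top","extractor",.085),("top","tray",.03),("top","bar",.168),("side","bar",.168),("top","cartridge",.168)):
    for r in finder.trace(n,l)[:5]:
        m=r["region"].astype(np.uint8); 
        cs=cv2.findContours(m,0,2)[0]; c=max(cs,key=cv2.contourArea)[:,0]
        if len(c)<4: continue
        P=np.array([atz(n,p,z)[:2] for p in c]); 
        re=cv2.minAreaRect((P*1000).astype(np.float32)); print(n,l,round(r["score"],2),px(r),m.sum(),re)
```

```text
top extractor 0.93 [255.104 213.2  ] 3087 ((492.41107177734375, 270.116943359375), (195.25286865234375, 166.17279052734375), 21.671586990356445)
top extractor 0.67 [512.   204.68] 935 ((501.6524353027344, -503.5412902832031), (80.90119934082031, 120.48255157470703), 14.45345401763916)
top tray 0.85 [395.904 209.4  ] 3591 ((495.9430236816406, -164.1561279296875), (172.71636962890625, 193.70230102539062), 74.51860809326172)
top tray 0.66 [514.368 202.4  ] 1032 ((504.7566833496094, -522.2120971679688), (89.73139190673828, 128.6868133544922), 14.451330184936523)
top bar 0.98 [244.288 209.08 ] 460 ((496.175537109375, 268.33001708984375), (63.69156265258789, 60.633365631103516), 88.78022003173828)
top bar 0.83 [253.312 276.6  ] 472 ((310.0727233886719, 246.4348907470703), (57.782814025878906, 66.53031158447266), 43.80518341064453)
top bar 0.79 [311.872 230.4  ] 355 ((432.9800720214844, 81.41981506347656), (56.41930389404297, 54.898582458496094), 62.46009063720703)
top bar 0.66 [217.984 291.8  ] 505 ((276.6485290527344, 344.90069580078125), (57.8287239074707, 71.35257720947266), 44.10050582
[... 685 characters left out ...]
0352)
top cartridge 0.9 [292.608 274.88 ] 439 ((321.9501037597656, 136.8524169921875), (59.903480529785156, 59.15713882446289), 89.1640625)
top cartridge 0.86 [252.672 274.2  ] 470 ((310.2694091796875, 246.75405883789062), (60.808738708496094, 66.66434478759766), 39.46598434448242)
top cartridge 0.68 [312.192 232.6  ] 411 ((434.07025146484375, 81.68167877197266), (60.708290100097656, 58.68256759643555), 70.42559814453125)
top cartridge 0.64 [243.968 212.2  ] 517 ((494.8316345214844, 269.666015625), (71.89762115478516, 63.377685546875), 88.7809066772461)
top cartridge 0.61 [219.776 290.88 ] 527 ((276.7230529785156, 344.868408203125), (61.638729095458984, 71.32603454589844), 43.92284393310547)
```

View pics/crop1.png

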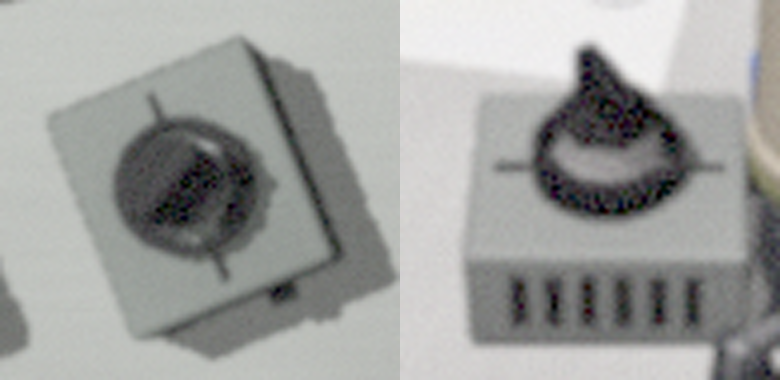

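Run:
```python
from h import *
np.set_printoptions(precision=4,suppress=True)
z=.085
A=lambda x,y:(200+(x+.5)/4-.5,165+(y+.5)/4-.5); B=lambda x,y:(265+(x-400+.5)/4.75-.5,225+(y+.5)/4.75-.5)
c=np.array([atz("top",A(*p),z) for p in((48,118),(240,37),(340,255),(135,338))])[:,:2]
print("corners",c,c.mean(0),[np.linalg.norm(c[i]-c[i-1]) for i in range(4)])
for n,p,q in(("top",A(152,95),A(225,278)),("side",B(495,166),B(722,167))):
    p,q=atz(n,p,z+.001),atz(n,q,z+.001); print(n,p,q,(p+q)/2,np.linalg.norm(p-q),np.degrees(np.arctan2(*(p-q)[1::-1])))
p,q=(atz("top",A(*k),.169) for k in((152,222),(212,146))) ; print("bar",p,q,(p+q)/2,np.linalg.norm(p-q),np.degrees(np.arctan2(*(q-p)[1::-1])))
for n in("top","side"):
    r=px(finder.spot_point(n,"bar")[0]); print(n,[(px(k),round(k["score"],2),atz(n,px(k),.152)) for k in finder.spot_point(n,"bar")[:3]])
for p in((.5,.274,.152),): print(proj("top",p),proj("side",p))
# tray corner/tray, collar spots
for n,l,z in(("side","tray",0),("top","collar",.085),("side","collar",.085),("side","slot",.104),("top","tray",0)): print(n,l,[(round(k["score"],2),atz(n,px(k),z)) for k in finder.spot_point(n,l)[:2]])
```

```text
corners [[0.5497 0.3806]
 [0.6065 0.2394]
 [0.445  0.1677]
 [0.3881 0.3171]] [0.4973 0.2762] [np.float64(0.17362493772031118), np.float64(0.15221364126405637), np.float64(0.17663282591279691), np.float64(0.15994870098707945)]
top [0.5649 0.3041 0.086 ] [0.4301 0.2514 0.086 ] [0.4975 0.2777 0.086 ] 0.1447536657095496 21.351036275998563
side [0.5667 0.3086 0.086 ] [0.43   0.2531 0.086 ] [0.4983 0.2808 0.086 ] 0.14757141849715985 22.104770241933284
bar [0.4686 0.2871 0.169 ] [0.5201 0.2456 0.169 ] [0.4943 0.2663 0.169 ] 0.06611058080258643 -38.92254335126068
top [(array([211.52, 292.72]), 0.92, array([0.2719, 0.3626, 0.152 ])), (array([286.976, 270.52 ]), 0.87, array([0.3278, 0.1549, 0.152 ])), (array([310.272, 232.28 ]), 0.79, array([0.4314, 0.0891, 0.152 ]))]
side [(array([308.096, 243.52 ]), 0.78, array([0.4985, 0.2817, 0.152 ])), (array([370.816, 308.68 ]), 0.77, array([0.2451, 0.4584, 0.152 ])), (array([379.328, 256.12 ]), 0.73, array([0.2838, 0.2544, 0.152 ]))]
[243.5546 208.969 ] [308.6537 241.8556]
side tray []
top collar [(0.8, array([0.494 , 0.2798, 0.085 ]))]
side collar [(0.83, array([0.5073, 0.2826, 0.085 ])), (0.36, array([0.4642, 0.3615, 0.085 ]))]
side slot [(0.76, array([0.5391, 0.2912, 0.104 ]))]
top tray [(0.89, array([ 0.4994, -0.1674,  0.    ])), (0.37, array([0.5319, 0.2732, 0.    ]))]
```

```bash
python3 -m jog '[[-0.171,-0.085,0,0,0,0],[-0.171,-0.085,0,0,0,0],[-0.171,-0.085,0,0,0,0],[-0.171,-0.085,0,0,0,0],[-0.171,-0.085,0,0,0,0]]'
python3 -m jog '[[-0.171,-0.085,0,0,0,0],[-0.171,-0.085,0,0,0,0],[-0.171,-0.085,0,0,0,0],[-0.171,-0.085,0,0,0,0],[-0.171,-0.085,0,0,0,0]]'
python3 -m jog '[[0,0,0,0,0,0.0625],[0,0,0,0,0,0.0625],[0,0,0,0,0,0],[0,0,0,0,0,0]]'
python3 - <<'E'
from h import *
a=eyes.get_image("top");b=eyes.get_image("side")
g=lambda im:np.clip(255*(im/255.)**.5,0,255).astype(np.uint8)
A=cv2.resize(g(a[150:260,190:300]),(400,400),interpolation=cv2.INTER_CUBIC)
B=cv2.resize(g(b[205:305,265:365]),(400,400),interpolation=cv2.INTER_CUBIC)
cv2.imwrite("pics/crop2.png",np.hstack([A,B]))
s=telemetry.state(); print(s["tcp_pos"],proj("top",s["tcp_pos"]),proj("side",s["tcp_pos"]))
E
```

```text
t: 2.4
tcp_pos: [0.3766, 0.4225, 0.2314]
ee_rot: [3.141, -0.0, 2.723]
contact_force: [-0.8, 0.1, -0.7]
gripper_width: 0.0855
t: 2.9
tcp_pos: [0.4983, 0.2754, 0.2315]
ee_rot: [3.141, 0.0, 2.723]
contact_force: [-0.6, 0.4, 1.2]
gripper_width: 0.0853
t: 3.3
tcp_pos: [0.4973, 0.2769, 0.2313]
ee_rot: [-3.142, -0.0, 2.465]
contact_force: [0.2, -0.4, 1.6]
gripper_width: 0.0861
[0.49721767 0.27694461 0.23128428] [236.5128529  208.31178246] [308.84598514 221.89030402]
```

View pics/crop2.png

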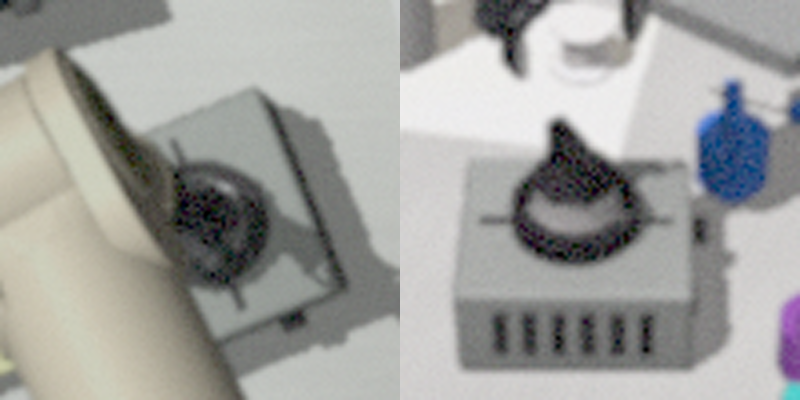

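The left panel shows the arm covering part of the collar. The right panel shows the finger tips at about (517,72) and (632,38), matching the projected TCP, with the bar apex at (558,122). Next I'll overlay the bar model on the earlier pictures.

Run:
```python
from h import *
g=lambda im:np.clip(255*(im/255.)**.5,0,255).astype(np.uint8)
cx,cy=.498,.278
def box(im,n,x0,y0,s,yaw,col,L,W,z0,z1):
    c,sn=np.cos(yaw),np.sin(yaw)
    for z in(z0,z1):
        P=[proj(n,(cx+a*c-b*sn,cy+a*sn+b*c,z)) for a,b in((L,W),(L,-W),(-L,-W),(-L,W))]
        cv2.polylines(im,[np.int32(((np.array(P)+.5-[x0,y0])*s))],True,col,1)
def circ(im,n,x0,y0,s,r,z,col):
    P=[proj(n,(cx+r*np.cos(t),cy+r*np.sin(t),z)) for t in np.linspace(0,6.28,40)]
    cv2.polylines(im,[np.int32((np.array(P)+.5-[x0,y0])*s)],True,col,1)
out=[]
for n,x0,y0 in(("top",210,175),("side",275,225)):
    im=cv2.imread(f"pics/{n}0.png")[y0:y0+70,x0:x0+70]; im=cv2.resize(g(im),(400,400),interpolation=cv2.INTER_CUBIC); s=400/70
    box(im,n,x0,y0,s,np.radians(-39),(0,0,255),.032,.009,.135,.169)
    circ(im,n,x0,y0,s,.05,.107,(0,255,0)); circ(im,n,x0,y0,s,.032,.135,(255,255,0))
    box(im,n,x0,y0,s,np.radians(21.7),(255,0,255),.09,.08,.085,.085); out.append(im)
cv2.imwrite("pics/ov.png",np.hstack(out))
```

```text
(no output)
```

View pics/ov.png

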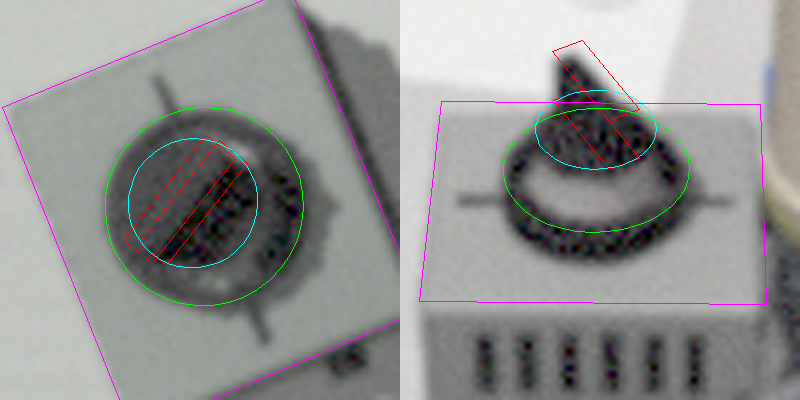

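Overlay: the bar and collar fit in the top view within about 2 mm. The side view suggests the centre lies a few mm further towards +y. I'll descend with a 2 mm shift and grip.

```bash
python3 -m jog '[[0,0.01,0.14,0,0,0],[0,0,0.14,0,0,0],[0,0,0.1,0,0,0],[0,0,0.065,0,0,0],[0,0,0,0,0,0]]' 1
python3 -m jog '[[0,0,0,0,0,0],[0,0,0,0,0,0],[0,0,0,0,0,0],[0,0,0,0,0,0],[0,0,0,0,0,0]]' -1 25
python3 -m jog '[[0,0,0,0,0,0],[0,0,0,0,0,0],[0,0,0,0,0,0],[0,0,0,0,0,0],[0,0,0,0,0,0]]'
python3 -c "
from h import *
s=telemetry.state();print(s)"
```

```text
t: 3.9
tcp_pos: [0.4976, 0.2778, 0.1405]
ee_rot: [-3.138, -0.001, 2.463]
contact_force: [0.1, -0.0, -0.5]
gripper_width: 0.0854
t: 4.4
tcp_pos: [0.499, 0.2784, 0.1429]
ee_rot: [3.14, 0.0, 2.461]
contact_force: [0.7, 0.8, 2.1]
gripper_width: 0.0176
t: 4.9
tcp_pos: [0.499, 0.2784, 0.1429]
ee_rot: [3.141, 0.0, 2.461]
contact_force: [-0.7, 0.5, 6.3]
gripper_width: 0.0176
{'t': 4.9, 'joint_pos': array([-0.75879896,  0.32853653,  0.24142901,  1.65764319, -0.08424027,
        1.16452955,  0.39369796]), 'joint_velocities': array([ 0.00093297,  0.00056692,  0.00059523,  0.00153464,  0.00064701,
       -0.00232354,  0.00102407]), 'joint_torque': array([ 4.08053049e-03, -5.22923219e+01,  3.22731122e+00, -3.25553834e+01,
        3.53298162e-02, -1.70777910e-01,  4.67094869e-03]), 'tcp_pos': array([0.49904164, 0.27838855, 0.14289387]), 'ee_rot': array([3.14055292e+00, 2.33878601e-04, 2.46104313e+00]), 'contact_force': array([-0.66711011,  0.52679049,  6.26130923]), 'moment': array([-0.02159953,  0.15771052, -0.01301857]), 'gripper_width': 0.017570136773249728}
```

```bash
python3 -m jog '[[0,0,0,0,0,-0.04],[0,0,0,0,0,-0.05],[0,0,0,0,0,-0.05],[0,0,0,0,0,-0.04],[0,0,0,0,0,0]]' - 40
python3 -m jog '[[0,0,0,0,0,-0.04],[0,0,0,0,0,-0.05],[0,0,0,0,0,-0.04],[0,0,0,0,0,0],[0,0,0,0,0,0]]'
python3 -c "
from h import *
s=telemetry.state();print(s['moment'],s['joint_pos'],s['ee_rot'],s['contact_force'])"
```

```text
t: 5.4
tcp_pos: [0.499, 0.2786, 0.143]
ee_rot: [3.14, 0.001, 2.841]
contact_force: [-0.8, 0.5, 5.3]
gripper_width: 0.0175
t: 5.9
tcp_pos: [0.499, 0.2786, 0.143]
ee_rot: [3.141, 0.001, 3.111]
contact_force: [-0.9, -0.8, 4.9]
gripper_width: 0.017
[0.03159547 0.09321008 0.09335338] [-0.67815485  0.3255982   0.14069439  1.65369287 -0.04914723  1.16447003
  1.0146835 ] [3.14067554e+00 9.15040112e-04 3.11086129e+00] [-0.91543436 -0.76988938  4.9310408 ]
```

```bash
python3 -m jog '[[0,0,0,0,0,-0.05],[0,0,0,0,0,-0.05],[0,0,0,0,0,-0.05],[0,0,0,0,0,0],[0,0,0,0,0,0]]'
M='from h import *
s=telemetry.state();print("M",s["moment"])'
python3 -c "$M"
python3 -m jog '[[0,0,0,0,0,-0.02],[0,0,0,0,0,0],[0,0,0,0,0,0]]'; python3 -c "$M"
python3 -m jog '[[0,0,0,0,0,-0.02],[0,0,0,0,0,0],[0,0,0,0,0,0]]'; python3 -c "$M"
```

```text
t: 6.4
tcp_pos: [0.499, 0.2785, 0.1429]
ee_rot: [3.141, 0.001, -2.858]
contact_force: [-0.5, -0.5, 5.4]
gripper_width: 0.0173
M [-0.02942921  0.0822925   0.10157021]
t: 6.7
tcp_pos: [0.499, 0.2786, 0.143]
ee_rot: [3.141, 0.001, -2.816]
contact_force: [-0.6, 0.0, 6.3]
gripper_width: 0.0174
M [-0.00101567  0.07713488  0.14222595]
t: 7.0
tcp_pos: [0.4988, 0.2789, 0.143]
ee_rot: [3.141, 0.001, -2.774]
contact_force: [-0.5, 1.1, 5.5]
gripper_width: 0.017
M [ 0.18294473  0.17717878 -0.08044957]
```

```bash
M='from h import *
s=telemetry.state();print("M",s["moment"])'
for i in 1; do python3 -m jog '[[0,0,0,0,0,-0.012],[0,0,0,0,0,0],[0,0,0,0,0,0]]'; python3 -c "$M"
python3 -m jog '[[0,0,0,0,0,-0.012],[0,0,0,0,0,0],[0,0,0,0,0,0]]'; python3 -c "$M"; done
```

```text
t: 7.3
tcp_pos: [0.4984, 0.2794, 0.1429]
ee_rot: [3.14, 0.001, -2.749]
contact_force: [-2.8, 1.6, 6.0]
gripper_width: 0.0169
M [ 0.45387044  0.47910186 -0.26892128]
t: 7.6
tcp_pos: [0.4981, 0.2798, 0.143]
ee_rot: [3.14, 0.001, -2.724]
contact_force: [-3.7, 3.2, 5.9]
gripper_width: 0.0173
M [ 0.67141944  0.68575049 -0.34613064]
```

```bash
M='from h import *
s=telemetry.state();print("M",s["moment"])'
python3 -m jog '[[0,0,0,0,0,-0.012],[0,0,0,0,0,0],[0,0,0,0,0,0]]'; python3 -c "$M"
python3 -m jog '[[0,0,0,0,0,-0.012],[0,0,0,0,0,0],[0,0,0,0,0,0]]'; python3 -c "$M"
```

```text
t: 7.9
tcp_pos: [0.498, 0.28, 0.143]
ee_rot: [3.139, 0.001, -2.699]
contact_force: [-3.8, 3.8, 6.9]
gripper_width: 0.0174
M [ 0.83873484  0.86364864 -0.8217922 ]
t: 8.2
tcp_pos: [0.4981, 0.2799, 0.1431]
ee_rot: [3.139, 0.001, -2.674]
contact_force: [-4.2, 3.8, 7.3]
gripper_width: 0.0174
M [ 0.88729359  0.81730301 -0.91794442]
```

```bash
M='from h import *
s=telemetry.state();print("M",s["moment"])'
python3 -m jog '[[0,0,0,0,0,0.015],[0,0,0,0,0,0.01],[0,0,0,0,0,0],[0,0,0,0,0,0]]'; python3 -c "$M"
python3 - <<'E'
from h import *
a=eyes.get_image("top");b=eyes.get_image("side")
g=lambda im:np.clip(255*(im/255.)**.5,0,255).astype(np.uint8)
A=cv2.resize(g(a[160:260,200:300]),(400,400),interpolation=cv2.INTER_CUBIC)
B=cv2.resize(g(b[215:295,265:345]),(400,400),interpolation=cv2.INTER_CUBIC)
cv2.imwrite("pics/crop3.png",np.hstack([A,B]))
E
```

```text
t: 8.6
tcp_pos: [0.4986, 0.2799, 0.143]
ee_rot: [3.14, 0.002, -2.725]
contact_force: [-1.0, 4.0, 6.7]
gripper_width: 0.0173
M [ 1.22285212  0.38450995 -0.09012292]
```

View pics/crop3.png

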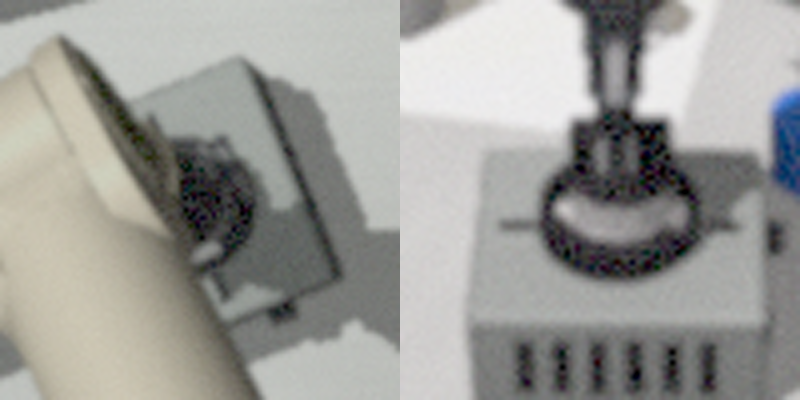

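The bar now lies along the ridges (right panel: ridges at (515,225) and (720,225), bar edge-parallel). The moment is eased off. I'll relieve the 4 N side force, then lift gently.

```bash
M='from h import *
s=telemetry.state();print("M",s["moment"])'
python3 -m jog '[[-0.003,0.007,0,0,0,0],[0,0,0,0,0,0],[0,0,0,0,0,0]]' - 50; python3 -c "$M"
python3 -m jog '[[0,0,-0.015,0,0,0],[0,0,-0.015,0,0,0],[0,0,0,0,0,0]]'; python3 -c "$M"
python3 -m jog '[[0,0,-0.015,0,0,0],[0,0,-0.015,0,0,0],[0,0,0,0,0,0]]'; python3 -c "$M"
```

```text
t: 9.0
tcp_pos: [0.4987, 0.2801, 0.143]
ee_rot: [3.141, 0.001, -2.726]
contact_force: [-3.3, 1.9, 8.5]
gripper_width: 0.0169
M [ 0.32334275  0.62115709 -0.04789209]
t: 9.3
tcp_pos: [0.4981, 0.2797, 0.1478]
ee_rot: [3.141, -0.002, -2.727]
contact_force: [-2.0, 2.2, -1.9]
gripper_width: 0.0175
M [ 0.61763884  0.45933213 -0.14013729]
t: 9.6
tcp_pos: [0.4987, 0.2799, 0.1547]
ee_rot: [3.141, 0.0, -2.727]
contact_force: [-2.2, 2.6, -2.3]
gripper_width: 0.0169
M [ 0.74441036  0.56931593 -0.10524613]
```

```bash
python3 -m jog '[[0,0,-0.03,0,0,0],[0,0,-0.03,0,0,0],[0,0,-0.03,0,0,0],[0,0,0,0,0,0]]'
python3 -m jog '[[0,0,-0.1,0,0,0],[0,0,-0.1,0,0,0],[0,0,-0.1,0,0,0],[0,0,0,0,0,0],[0,0,0,0,0,0]]'
python3 - <<'E'
from h import *
b=eyes.get_image("side");a=eyes.get_image("top")
g=lambda im:np.clip(255*(im/255.)**.5,0,255).astype(np.uint8)
B=cv2.resize(g(b[165:295,255:385]),(400,400),interpolation=cv2.INTER_CUBIC)
A=cv2.resize(g(a[160:260,340:440]),(400,400),interpolation=cv2.INTER_CUBIC)
cv2.imwrite("pics/crop4.png",np.hstack([B,A])); print(telemetry.state()["moment"])
E
```

```text
t: 10.0
tcp_pos: [0.4997, 0.2794, 0.1738]
ee_rot: [-3.141, 0.002, -2.728]
contact_force: [-0.2, -0.7, -2.3]
gripper_width: 0.0172
t: 10.5
tcp_pos: [0.4988, 0.2794, 0.2319]
ee_rot: [-3.141, 0.0, -2.727]
contact_force: [-0.5, -0.1, -4.0]
gripper_width: 0.0172
[0.00587155 0.02365293 0.03568669]
```

View pics/crop4.png

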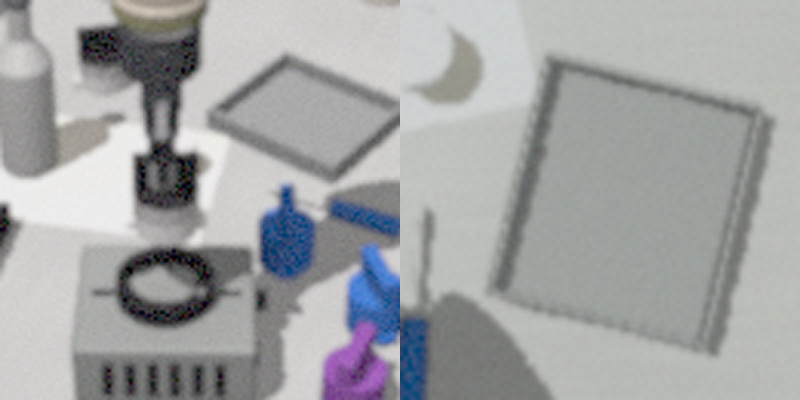

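The cartridge is out of the collar and hanging upright (160,200). The tray is empty in the right panel, with its centre at about pixel (398,211). Now carrying it over.

```bash
python3 -m jog '[[0.038,-0.085,0,0,0,0],[0.0755,-0.169,0,0,0,0],[0.0755,-0.169,0,0,0,0],[0.0755,-0.169,0,0,0,0],[0.0755,-0.169,0,0,0,0]]'
python3 -m jog '[[0.0755,-0.169,0,0,0,0],[0.0755,-0.169,0,0,0,0],[0.0755,-0.169,0,0,0,0],[0.0755,-0.169,0,0,0,0],[0.0755,-0.169,0,0,0,0]]'
python3 -m jog '[[0.0755,-0.169,0,0,0,0],[0.0755,-0.169,0,0,0,0],[0.038,-0.085,0,0,0,0],[0,0,0,0,0,0],[0,0,0,0,0,0]]'
python3 - <<'E'
from h import *
print(atz("top",(397.9,211),.03)); s=telemetry.state(); print(s["tcp_pos"],s["ee_rot"],s["contact_force"],s["joint_pos"])
E
```

```text
t: 11.1
tcp_pos: [0.497, 0.1105, 0.2313]
ee_rot: [-3.142, -0.002, -2.727]
contact_force: [0.8, -1.3, -2.4]
gripper_width: 0.0171
t: 11.6
tcp_pos: [0.4956, -0.0744, 0.2314]
ee_rot: [3.141, -0.001, -2.728]
contact_force: [0.1, -0.1, -2.5]
gripper_width: 0.0172
t: 12.1
tcp_pos: [0.4955, -0.1652, 0.2315]
ee_rot: [3.141, -0.001, -2.728]
contact_force: [0.2, 0.7, -2.9]
gripper_width: 0.0172
[ 0.49155059 -0.16921281  0.03      ]
[ 0.49549151 -0.16515751  0.23145655] [ 3.14058984e+00 -1.19927335e-03 -2.72833360e+00] [ 0.15164958  0.69292884 -2.90360565] [-0.1030911   0.163598    0.41418439  1.6652878  -0.06753344  1.32842261
  2.30655268]
```

```bash
python3 -m jog '[[0,0,0.15,0,0,0],[0,0,0.2,0,0,0],[0,0,0.2,0,0,0],[0,0,0.15,0,0,0],[0,0,0.08,0,0,0]]'
python3 -m jog '[[0,0,0.02,0,0,0],[0,0,0,0,0,0],[0,0,0,0,0,0]]'
python3 -m jog '[[0,0,0.01,0,0,0],[0,0,0,0,0,0],[0,0,0,0,0,0]]'
python3 -m jog '[[0,0,0.005,0,0,0],[0,0,0,0,0,0],[0,0,0,0,0,0]]'
```

```text
t: 12.6
tcp_pos: [0.4944, -0.1624, 0.0729]
ee_rot: [3.138, -0.004, -2.724]
contact_force: [0.3, 0.1, -3.1]
gripper_width: 0.0175
t: 12.9
tcp_pos: [0.4972, -0.1645, 0.0734]
ee_rot: [-3.141, 0.001, -2.726]
contact_force: [0.4, -0.3, -2.2]
gripper_width: 0.0174
t: 13.2
tcp_pos: [0.4966, -0.1648, 0.0708]
ee_rot: [-3.141, 0.001, -2.727]
contact_force: [0.3, -0.7, -2.6]
gripper_width: 0.017
t: 13.5
tcp_pos: [0.4962, -0.1648, 0.0693]
ee_rot: [3.141, -0.0, -2.727]
contact_force: [0.8, -0.3, -2.6]
gripper_width: 0.0169
```

```bash
python3 -m jog '[[0,0,0.015,0,0,0],[0,0,0,0,0,0],[0,0,0,0,0,0]]'
python3 -m jog '[[0,0,0.01,0,0,0],[0,0,0,0,0,0],[0,0,0,0,0,0]]'
python3 -m jog '[[0,0,0.005,0,0,0],[0,0,0,0,0,0],[0,0,0,0,0,0]]'
```

```text
t: 13.8
tcp_pos: [0.4962, -0.1647, 0.0661]
ee_rot: [3.141, -0.0, -2.727]
contact_force: [0.5, 0.0, -3.6]
gripper_width: 0.0172
t: 14.1
tcp_pos: [0.4962, -0.1647, 0.0642]
ee_rot: [3.141, -0.0, -2.727]
contact_force: [-0.3, -0.3, -3.8]
gripper_width: 0.0177
t: 14.4
tcp_pos: [0.4963, -0.1648, 0.0633]
ee_rot: [3.142, -0.0, -2.727]
contact_force: [0.9, -0.1, -2.2]
gripper_width: 0.0168
```

```bash
python3 -m jog '[[0,0,0.005,0,0,0],[0,0,0,0,0,0],[0,0,0,0,0,0]]'
python3 -m jog '[[0,0,0.004,0,0,0],[0,0,0,0,0,0],[0,0,0,0,0,0]]'
```

```text
t: 14.7
tcp_pos: [0.4964, -0.1649, 0.063]
ee_rot: [-3.142, 0.0, -2.727]
contact_force: [-3.8, 1.4, 4.6]
gripper_width: 0.0171
t: 15.0
tcp_pos: [0.4964, -0.165, 0.063]
ee_rot: [3.141, 0.001, -2.727]
contact_force: [-6.7, 1.7, 14.3]
gripper_width: 0.0172
```

```bash
python3 -m jog '[[0,0,-0.003,0,0,0],[0,0,0,0,0,0]]'
python3 -m jog '[[0,0,0,0,0,0],[0,0,0,0,0,0],[0,0,0,0,0,0],[0,0,0,0,0,0],[0,0,0,0,0,0]]' 0.3
python3 -m jog '[[0,0,-0.04,0,0,0],[0,0,-0.1,0,0,0],[0,0,-0.2,0,0,0],[0,0,-0.2,0,0,0],[0,0,-0.15,0,0,0]]'
python3 -m jog '[[0,0.2,0,0,0,0],[0,0.2,0,0,0,0],[0,0.2,0,0,0,0],[0,0.2,0,0,0,0],[0,0,0,0,0,0]]'
python3 - <<'E'
from h import *
a=eyes.get_image("top");b=eyes.get_image("side")
cv2.imwrite("pics/end.png",np.vstack([a[60:320],b[130:330]]))
for l,z in(("cartridge",.005),("tray",0),("spool",0),("spare",0)): print(l,[(round(k["score"],2),px(k),atz("top",px(k),z)) for k in finder.spot_point("top",l)[:6]])
E
```

```text
t: 15.2
tcp_pos: [0.4964, -0.1649, 0.063]
ee_rot: [-3.142, 0.001, -2.727]
contact_force: [-4.7, 0.6, 9.6]
gripper_width: 0.0175
t: 15.7
tcp_pos: [0.4963, -0.1648, 0.062]
ee_rot: [-3.142, -0.0, -2.727]
contact_force: [0.4, 0.6, -0.3]
gripper_width: 0.0553
t: 16.2
tcp_pos: [0.4967, -0.1652, 0.2033]
ee_rot: [-3.14, 0.002, -2.727]
contact_force: [0.4, 0.1, 0.0]
gripper_width: 0.0554
t: 16.7
tcp_pos: [0.4303, -0.0134, 0.2007]
ee_rot: [3.14, 0.001, -2.72]
contact_force: [0.4, 1.0, -0.1]
gripper_width: 0.0554
cartridge [(0.95, array([397.632, 212.6  ]), array([ 0.48793626, -0.17117428,  0.005     ])), (0.95, array([295.488, 273.32 ]), array([0.30949246, 0.14506122, 0.005     ])), (0.9, array([252.8 , 277.12]), array([0.3006545 , 0.27532948, 0.005     ])), (0.9, array([315.2, 233.8]), array([0.42815806, 0.08297421, 0.005     ])), (0.19, array([262.72, 128.32]), array([0.76041527, 0.2414977 , 0.005     ]))]
tray [(0.6, array([395.904, 211.68 ]), array([ 0.4911174 , -0.16654947,  0.        ]))]
spool [(0.65, array([340.928, 174.92 ]), array([6.08898051e-01, 1.32989675e-04, 0.00000000e+00]))]
spare [(0.86, array([389.376, 121.92 ]), array([ 0.77231051, -0.1548555 ,  0.        ])), (0.48, array([248.384, 210.8  ]), array([0.50341243, 0.28887563, 0.        ]))]
```

View pics/end.png

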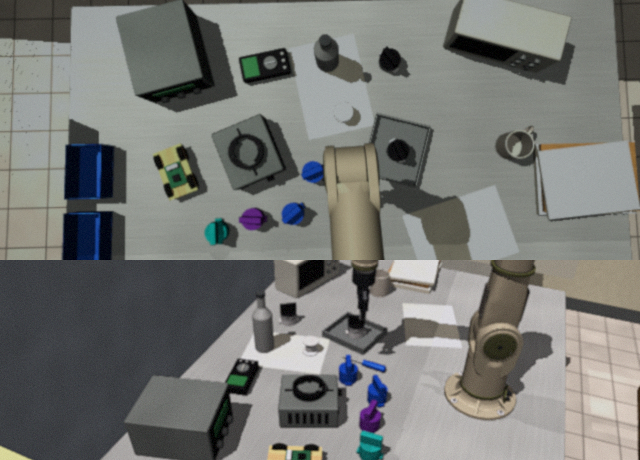

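The cartridge stands upright in the tray (top (398,150), side (355,325) in this composite). The collar is empty, the bystanders are unmoved and the gripper is clear of everything.

```bash
python3 -c "
from workcell import job,telemetry
print(telemetry.state()['t'],job.close_job())"
```

```text
the job is handed in; nothing more can be done
17.0 None
```

The used cartridge now stands upright on the tray floor, and I handed the job in at 17.0 s of the 51 s allowed.

- **Turning:** I gripped the bar and turned the cartridge anticlockwise about 66° to its stop. The wrist moment levelled off at about 0.9 N m there. I eased back 3°, which brought the moment down to about 0, and shifted the tool slightly to take off the 4 N side force.
- **Lifting:** It came straight out without catching, with only its own weight on the wrist.
- **Setting down:** I lowered it in small steps until it touched the tray floor. I overshot the first touch slightly, so contact reached about 14 N. I eased that to about 10 N before opening the gripper and backing off.

**Last checks:** The final pictures show the collar empty, the cartridge upright within about 1 cm of the tray's centre, and nothing else visibly moved. The screwdriver was only partly in view because the arm hid it from above. The gripper was clear of everything, with wrist force near zero.

**Disagreement:** The two cameras differed by a few millimetres on where the collar's centre was. The grip closed with almost no side force, so it didn't matter.

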